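Fetch the long label spindle from its lidded compartment

TASK

The label dispenser needs its long spindle: in the slanted row of three clear-lidded compartments, open only the lid over the longest of the three blue spindles, take that spindle out and lay it level in the two notches of the dispenser's arms. Shut that lid fully again, keep the other two lids shut and their spindles where they are, and leave the other things on the table alone.

Things in the scene. Friction and masses are not known exactly. Their poses are not given: they have to be found in the camera images.
- stand: fixed tube-frame stand carrying three equal white lidded compartments in a row, on a slope that rises 25 degrees away from the robot. Origin: on the table under the row's middle; x level, pointing up the slope's way, y along the row, z up. Compartments at y = -100, 0, +100 mm, in any order; each 165 mm along the slope, 98 mm across (y), 58 mm deep square to the slope, walls 4 mm. Stand within x +-90 mm, y +-158 mm, about 0.17 m high
- dispenser: label dispenser, fixed: grey base 120 x 150 x 10 mm, origin under its centre. Two upright steel arms 8 mm thick, 56 mm wide at y = -48 and +48 mm (88 mm free between them), each with an 18 mm wide notch open at the top, flared to about 50 mm. Notch floor 72 mm, arm tops about 104 mm above the table. A peel bar 30 mm high stands on the base at x = -50 mm
- dispenser_seat (a point): middle between the dispenser's two notches, 79 mm above the table, where the centre of a seated spindle lies; its y axis is the line along which the seated spindle lies (either way round), z up
- spindle_a_center (a point): centre of the 120 mm spindle (the longest): loose, 0.11 kg, blue barrel 30 mm in diameter and 80 mm long, a grey journal 14 mm in diameter, 20 mm long at each end. x runs along it. It starts in its compartment along the slope, on ribs 9 to 13 mm either side of the middle, lower end against a stop, centre 28 mm above the inner floor, 26 mm below the rim. Spindles differ only in length
- lid_a (a joint): hinge angle of the lid over the 120 mm spindle (rad): 0 shut; it opens upward about its upper, far edge, to a stop at 1.75. Stiff hinge: the lid stays where it is left (about 2 N at the handle moves it). Even fully open it leans towards the robot over its compartment, front edge 0.32 m above the table
- lid_a_hinge (a point): middle of the hinge line of lid_a; the frame turns with the lid: y is the hinge axis, x runs in the lid from its handle end to the hinge, z out of its outer face (outer face at z = 5 mm). The lid reaches 163 mm from hinge to front edge: white frame round a clear window through which the spindle is seen
- lid_a_handle (a point): middle of the black round bar handle of lid_a: 10 mm in diameter, along y, 67 mm free between its two posts, bar centre 32 mm off the lid's outer face; it lies 149 mm along -x and 37 mm along z from the hinge point, in the lid's frame
- spindle_b_center (a point): centre of the 90 mm spindle: loose, 0.11 kg, blue barrel 30 mm in diameter and 50 mm long, a grey journal 14 mm in diameter, 20 mm long at each end. x runs along it. It starts in its compartment along the slope, on ribs 9 to 13 mm either side of the middle, lower end against a stop, centre 28 mm above the inner floor, 26 mm below the rim. Spindles differ only in length
- lid_b (a joint): hinge angle of the lid over the 90 mm spindle (rad): 0 shut; it opens upward about its upper, far edge, to a stop at 1.75. Stiff hinge: the lid stays where it is left (about 2 N at the handle moves it). Even fully open it leans towards the robot over its compartment, front edge 0.32 m above the table
- lid_b_hinge (a point): middle of the hinge line of lid_b; the frame turns with the lid: y is the hinge axis, x runs in the lid from its handle end to the hinge, z out of its outer face (outer face at z = 5 mm). The lid reaches 163 mm from hinge to front edge: white frame round a clear window through which the spindle is seen
- lid_b_handle (a point): middle of the black round bar handle of lid_b: 10 mm in diameter, along y, 67 mm free between its two posts, bar centre 32 mm off the lid's outer face; it lies 149 mm along -x and 37 mm along z from the hinge point, in the lid's frame
- spindle_c_center (a point): centre of the 65 mm spindle: loose, 0.11 kg, blue barrel 30 mm in diameter and 25 mm long, a grey journal 14 mm in diameter, 20 mm long at each end. x runs along it. It starts in its compartment along the slope, on ribs 9 to 13 mm either side of the middle, lower end against a stop, centre 28 mm above the inner floor, 26 mm below the rim. Spindles differ only in length
- lid_c (a joint): hinge angle of the lid over the 65 mm spindle (rad): 0 shut; it opens upward about its upper, far edge, to a stop at 1.75. Stiff hinge: the lid stays where it is left (about 2 N at the handle moves it). Even fully open it leans towards the robot over its compartment, front edge 0.32 m above the table
- lid_c_hinge (a point): middle of the hinge line of lid_c; the frame turns with the lid: y is the hinge axis, x runs in the lid from its handle end to the hinge, z out of its outer face (outer face at z = 5 mm). The lid reaches 163 mm from hinge to front edge: white frame round a clear window through which the spindle is seen
- lid_c_handle (a point): middle of the black round bar handle of lid_c: 10 mm in diameter, along y, 67 mm free between its two posts, bar centre 32 mm off the lid's outer face; it lies 149 mm along -x and 37 mm along z from the hinge point, in the lid's frame
- timer: bystander, loose, to be left alone: white pocket timer 70 x 66 x 21 mm, near the front of the dispenser
- tape_roll: bystander, loose, to be left alone: tan roll of tape 103 mm across, 25 mm high, behind the dispenser
- marker: bystander, loose, to be left alone: black and white marker pen 135 mm long, in front of the stand
- scissors: bystander, loose, to be left alone: orange-handled scissors 199 mm long, lying behind the stand
- cake_near: bystander, loose, to be left alone: chocolate-chip ring cake 78 mm across, 34 mm high, in the middle behind the stand and the dispenser
- spindle_a: the 120 mm spindle's body; origin at the end face that starts lowest on the slope (use spindle_a_center for its centre)

How it is judged:
By the outcome, as a careful person would: the job done as asked, in the order asked, and still so for the second after the job is handed in, with the robot touching nothing.
It also fails if it takes over 72 s, if anything falls off the work surface, if the arm or the gripper's body presses on something with over 40 N, if the wrist force passes 120 N, or if a joint passes its speed limit or range.

ROBOT

A 6-joint arm with a two-finger parallel gripper is mounted at the origin on a cart in front of the work surface, level with it; the furniture and walls round the work are solid. World frame = base frame: x ahead of the robot, y to its left, z up, the work surface at z = 0. Lengths are in m, angles in rad, forces in N, time in s.
With the tool pointing down it reaches from about 0.325 to 0.75 m from the base axis. Payload 7.6 kg.
Tool frame: the origin (TCP) lies at the very end of the fingers, on their centre line; the grasp point (between the pads) lies 19 mm behind it; z points along the fingers, x is the direction in which the jaws open and shut, and the axes are right-handed (so a half turn about z gives the same grasp; the last joint's range is limited). The gripper opens to 85 mm and grips with 20 to 120 N. Pads are 22 mm wide; open, the fingers measure 114 mm over their backs; the gripper's body (76 mm by 85 mm) begins 54 mm behind the grasp point. The pads swing forward as they close: fully open they stand 13 mm farther back than shut.
Start: joints at [-1.277, 0.052, 1.401, -0, 1.689, -0.07], TCP at [0.187, -0.491, 0.231] pointing down, gripper open.
Joint ranges: [-2.9, 2.9], [-0.91, 2.17], [0.12, 2.37], [-1.06, 4.2], [0.26, 2.73], [-2.93, 2.93]. Speed limits (rad/s): [2.57, 2.57, 3.01, 3.14, 3.14, 3.14].

INTERFACE

Orientations are given as a rotation vector (axis times angle).
In Python, from workcell import manip, effector, inverse_kinematics, imaging gives the robot as it stands. Calls block until the motion is done:
- manip.reach(position, orientation): joint-space move of the TCP to a pose.
- manip.movel(position, rot=None, rate=0.15): straight line of the TCP; rot=None keeps the orientation; rate is the mean speed in m/s.
- manip.movej(angles): joint-space move.
- effector.gripper_to(opening): finger opening in m; the grip force is fixed at half the most; returns when the fingers have stopped.
- manip.hold(seconds).
- inverse_kinematics(position, orientation): joint angles nearest the present ones, or None.
- imaging.camera(name): name is "scene" or "top"; returns a dict with "color" (384x512x3 uint8, blue, green, red), "intrinsics" (3x3 intrinsics, pixels), "rvec" (rotation vector, rad) and "tvec" (3), from world to camera coordinates, as OpenCV has them. Camera axes: x right, y down, z forward; pixel columns grow to the right and rows downward; lengths in m; the calibration is good to about 2 mm. A picture is of the moment at which its call begins. There is no depth.
A pose or a line that the arm cannot do raises manip.MotionError and nothing moves.
- manip.sign_off(): hands the job in, once; it reports no verdict.
Readings, each from a call of its own:
- manip.current_t(): time.
- manip.current_joint_pos(): joint angles.
- manip.current_joint_vel(): joint speeds.
- manip.current_joint_torque(): joint torques, N m.
- manip.current_tool_pos(): TCP position.
- manip.current_tool_rot(): TCP orientation.
- manip.current_wrist_force(): force on the tool from outside, world axes, zero at the start.
- manip.current_torque(): the same for the moment, N m.
- manip.current_finger_gap(): finger opening in m.
Only numpy, scipy, OpenCV 4.12 (cv2) and the standard library are available. Lean on these libraries where they do the work, as an engineer would, in place of code of your own. Each camera call takes 0.05 s, during which the arm holds its last target. There are 200 camera calls.

## Working session

There is one attempt and no reset: what is moved stays moved. The work goes in short steps, each a Python script; the robot and the scene stay as the last script left them, time stands still between calls to the robot, and variables do not carry over. Pictures are saved under pics/ and viewed, about 8 in all and at most 12, crops included, and the job is handed in when it is done.

```bash
ls; mkdir -p pics; python3 - <<'E'
from workcell import manip,imaging
import cv2,numpy as np,pickle
np.set_printoptions(precision=4,suppress=True)
for n in("scene","top"):
    c=imaging.camera(n);cv2.imwrite(f"pics/{n}0.png",c["color"]);pickle.dump(c,open(f"{n}0.pkl","wb"))
    R=cv2.Rodrigues(np.array(c["rvec"]))[0];print(n,c["intrinsics"],-R.T@np.array(c["tvec"]).ravel(),R)
a=cv2.imread("pics/scene0.png");b=cv2.imread("pics/top0.png")
cv2.imwrite("pics/both.png",cv2.resize(np.vstack([a,b]),None,fx=.78,fy=.78))
E
```

```text
pics
scene [[412.0861   0.     254.3549]
 [  0.     412.0861 186.4387]
 [  0.       0.       1.    ]] [0.0811 0.5991 0.5658] [[-0.776  -0.6305  0.0153]
 [-0.296   0.3426 -0.8916]
 [ 0.5569 -0.6965 -0.4525]]
top [[462.1461   0.     263.0325]
 [  0.     462.1461 194.0236]
 [  0.       0.       1.    ]] [ 0.5143 -0.0833  1.2994] [[ 0.0267 -0.9996  0.0039]
 [-0.9972 -0.0269 -0.0702]
 [ 0.0703 -0.002  -0.9975]]
```

```bash
python3 -c "
import cv2
a=cv2.imread('pics/top0.png');cv2.imwrite('pics/top0b.png',cv2.resize(a,(800,600),interpolation=cv2.INTER_CUBIC))
a=cv2.imread('pics/scene0.png');cv2.imwrite('pics/scene0b.png',cv2.resize(a,(800,600),interpolation=cv2.INTER_CUBIC))"
```

```text
(no output)
```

View pics/top0b.png

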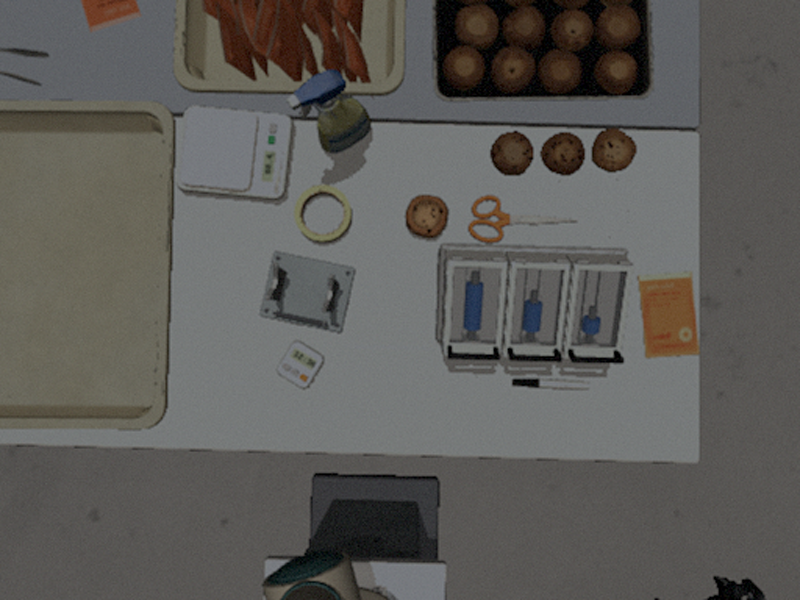

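View pics/scene0b.png

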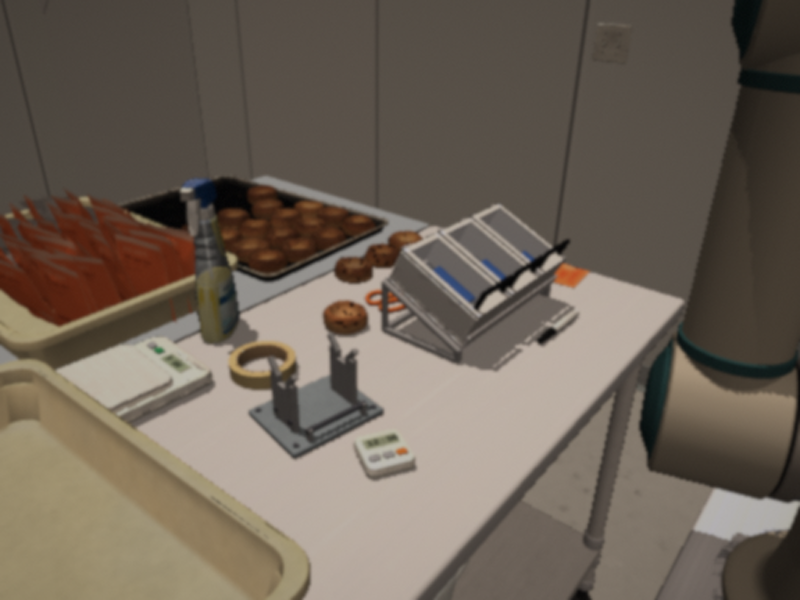

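Top view: the long spindle lies in the leftmost compartment (x≈473, y≈305), on the +y side next to the dispenser (308, 290). I'll enlarge both objects to read precise points.

```bash
python3 -c "
import cv2,numpy as np
def crop(n,x,y,w,h,s):
    a=cv2.imread(f'pics/{n}0.png')[y:y+h,x:x+w]; a=cv2.convertScaleAbs(a,alpha=1.5)
    return cv2.resize(a,None,fx=s,fy=s,interpolation=cv2.INTER_CUBIC)
o=np.zeros((600,800,3),np.uint8)
c=crop('top',275,150,135,90,4);o[:360,:540]=c
c=crop('top',162,155,65,60,4);o[:240,540:]=c
cv2.imwrite('pics/ct.png',o)
o=np.zeros((600,800,3),np.uint8)
c=crop('scene',240,128,130,105,4);o[:420,:520]=c
c=crop('scene',155,210,93,85,3);o[:255,520:799]=c
cv2.imwrite('pics/cs.png',o)
"
```

```text
(no output)
```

View pics/ct.png

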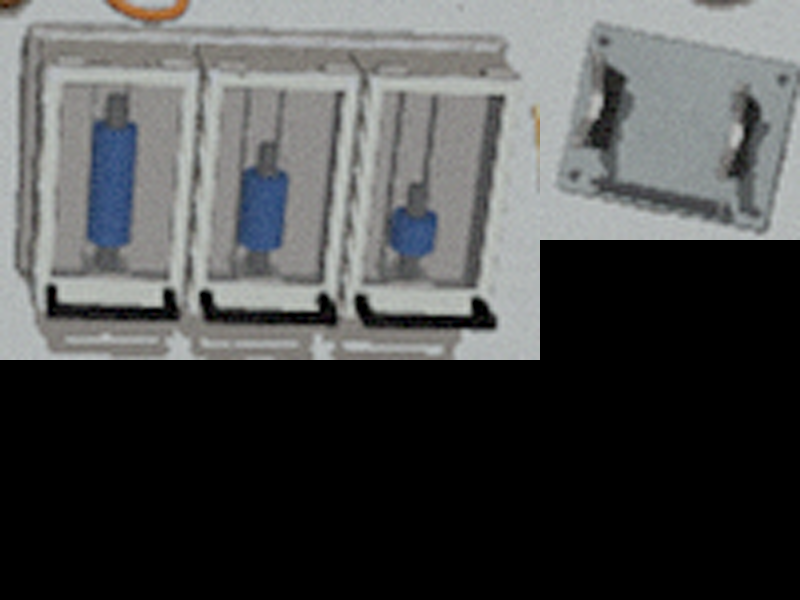

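View pics/cs.png

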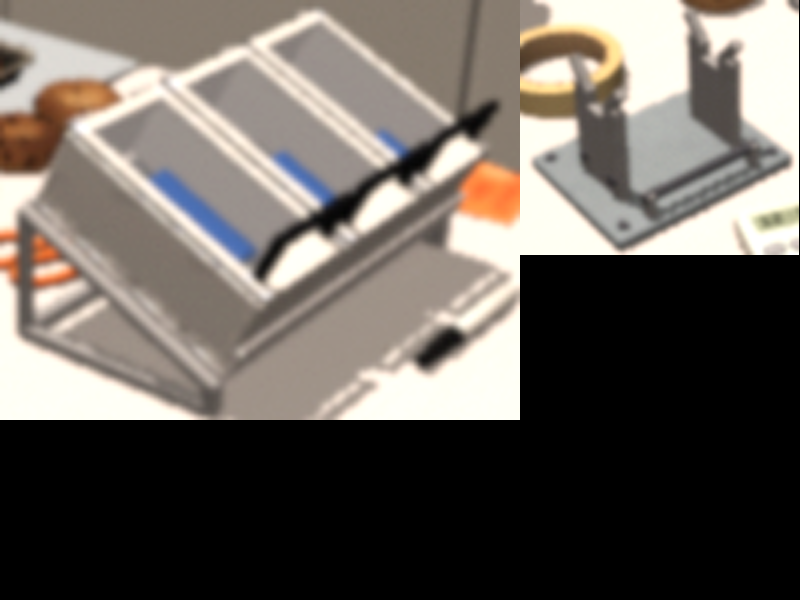

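Readings: bar handle a runs from about (50,312) to (178,315) in the top crop. Dispenser base corners there are (597,22), (800,61), (557,188) and (768,232). Next I fit both poses across the two cameras.

```bash
cat > fit.py <<'E'
import cv2,numpy as np,pickle
from scipy.optimize import least_squares
np.set_printoptions(precision=4,suppress=True)
C={n:pickle.load(open(f"{n}0.pkl","rb")) for n in("scene","top")}
def proj(n,P):
    c=C[n];return cv2.projectPoints(np.float64(P).reshape(-1,1,3),np.array(c["rvec"]),np.array(c["tvec"]),c["intrinsics"],None)[0].reshape(-1,2)
def un(off,s,p): return np.array(off)+(np.array(p,float)+.5)/s-.5
T=lambda *p:un((275,150),4,p)
S=lambda *p:un((240,128),4,p)
a=np.radians(25)
def slope(p,s,y,n):  # s along slope from hinge (neg=down), n normal
    x=s*np.cos(a)-n*np.sin(a); z=s*np.sin(a)+n*np.cos(a)
    c,si=np.cos(p[3]),np.sin(p[3]); return [p[0]+c*x-si*y,p[1]+si*x+c*y,p[2]+z]
# p: hinge-mid x,y,z, yaw, s0(lower spindle end), d(axis below hinge), L half bar
def obs(p):
    s0,d,L=p[4],p[5],p[6]; o=[]
    for y,c,l,r in((.1,(113,313),(50,312),(178,315)),(0,(268,317),(203,314),(334,318)),(-.1,(426,322),(358,319),(495,324))):
        o+=[("top",slope(p,-.149,y+L,.037),T(*l)),("top",slope(p,-.149,y-L,.037),T(*r))]
    for y,l,u,b in((.1,.08,(115,122),(110,246)),(0,.05,(265,170),(259,250)),(-.1,.025,(415,208),(410,254))):
        o+=[("top",slope(p,s0+.02+l,y,d),T(*u)),("top",slope(p,s0+.02,y,d),T(*b))]
    o+=[("scene",slope(p,-.149,.1+L,.037),S(284,240)),("scene",slope(p,-.149,-.1-L,.037),S(494,105)),
        ("scene",slope(p,-.163,.148,.003),S(265,298)),("scene",slope(p,0,.148,.003),S(76,128)),("scene",slope(p,0,-.148,.003),S(318,12))]
    return o
def res(p): return np.concatenate([proj(n,P)[0]-q for n,P,q in obs(p)])
r=least_squares(res,[.55,-.3,.17,0,-.155,-.028,.038],loss="soft_l1")
if __name__=="__main__":
    print("stand",r.x,np.degrees(r.x[3]));print(res(r.x).reshape(-1,2).round(1).tolist())
D=lambda *p:un((162,155),4,p)
E=lambda *p:un((155,210),3,p)
def dp(q,x,y,z):
    c,s=np.cos(q[2]),np.sin(q[2]);return [q[0]+c*x-s*y,q[1]+s*x+c*y,z]
do=[("top",(.06,.075,.01),D(57,22)),("top",(.06,-.075,.01),D(261,61)),("top",(-.06,.075,.01),D(17,188)),("top",(-.06,-.075,.01),D(228,232)),
    ("scene",(.06,.075,.01),E(12,158)),("scene",(-.06,.075,.01),E(102,246)),("scene",(-.06,-.075,.01),E(272,158))]
dres=lambda q:np.concatenate([proj(n,dp(q,*P))[0]-m for n,P,m in do])
rd=least_squares(dres,[.5,.05,0],loss="soft_l1")
if __name__=="__main__":
    print("disp",rd.x,np.degrees(rd.x[2]));print(dres(rd.x).reshape(-1,2).round(1).tolist())
E
python3 fit.py; cat > ov.py <<'E'
from fit import *
o=np.zeros((600,800,3),np.uint8)
def crop(n,x,y,w,h,s,pts,r0,c0):
    a=cv2.convertScaleAbs(cv2.imread(f'pics/{n}0.png')[y:y+h,x:x+w],alpha=1.4);a=cv2.resize(a,None,fx=s,fy=s,interpolation=cv2.INTER_CUBIC)
    for P in pts:
        q=[tuple(int(v) for v in (u+.5-np.array([x,y]))*s) for u in proj(n,P)]
        cv2.polylines(a,[np.array(q)],False,(0,0,255),1)
    o[r0:r0+h*s,c0:c0+w*s]=a
q=rd.x
arms=[[dp(q,x,y,z) for x,z in((-.028,.01),(-.028,.104),(-.025,.104),(-.009,.085),(-.009,.072),(.009,.072),(.009,.085),(.025,.104),(.028,.104),(.028,.01))] for y in(.052,.044,-.044,-.052)]
arms+=[[dp(q,0,.06,.079),dp(q,0,-.06,.079)],[dp(q,-.05,.05,.04),dp(q,-.05,-.05,.04)]]
p=r.x;st=[[slope(p,s,.1+y,.005) for s,y in((0,.045),(-.163,.045),(-.163,-.045),(0,-.045),(0,.045))],[slope(p,-.149,.1+.035,.037),slope(p,-.149,.1-.035,.037)],[slope(p,p[4],.1,p[5]),slope(p,p[4]+.12,.1,p[5])]]
crop('top',162,155,65,60,5,arms,0,0);crop('scene',155,210,93,85,4,arms,0,330)
crop('top',275,150,60,80,3,st,345,0);crop('scene',240,128,100,80,3,st,345,200)
cv2.imwrite('pics/ov.png',o)
E
python3 ov.py
```

```text
stand [ 0.6644 -0.2874  0.1606  0.0037 -0.1456 -0.0239  0.041 ] 0.21164856257286177
[[-0.7, 0.0], [-0.2, 0.0], [0.6, 0.4], [0.4, 0.2], [1.5, 0.1], [-0.2, -0.4], [-0.3, 1.2], [-0.7, -1.1], [0.2, 1.0], [0.1, -1.2], [0.2, 1.4], [0.4, -1.3], [-1.0, 0.6], [0.3, -0.6], [0.4, 0.8], [-1.0, 0.1], [0.4, -0.6]]
disp [ 0.6219  0.1002 -0.1733] -9.92903240811357
[[-0.9, -0.0], [0.4, 0.8], [0.0, 0.3], [-0.1, -0.0], [-0.7, 0.0], [-0.4, -0.6], [1.0, -1.1]]
```

View pics/ov.png

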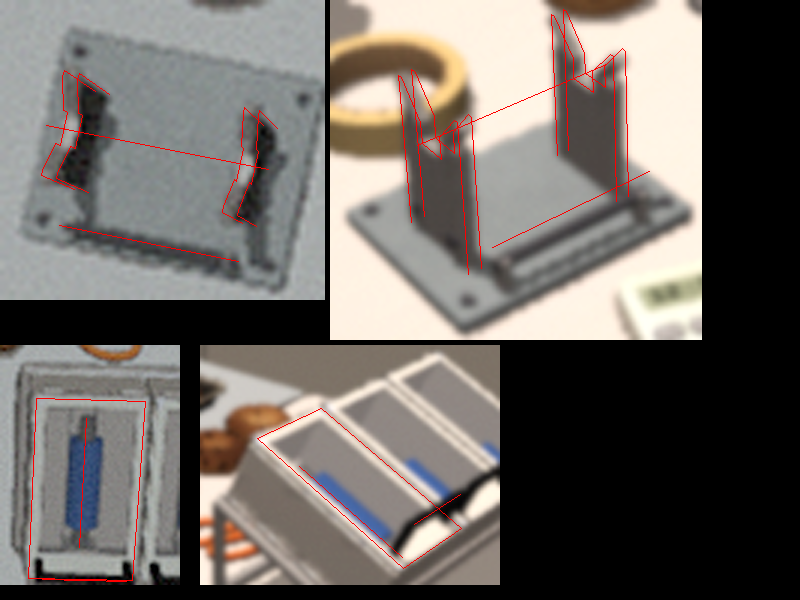

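Fit residuals are about 1 px. Hinge z of 0.161 also agrees with the stated 0.32 m front edge when open. Plan: cage the bar loosely, swing the lid up, pick square to the slope, place, then shut.

```bash
cat > h.py <<'E'
import numpy as np
from scipy.spatial.transform import Rotation as Ro
from workcell import manip,effector,inverse_kinematics,imaging
from fit import r,rd,slope,dp
np.set_printoptions(precision=3,suppress=True)
P=r.x; YAW=P[3]; D=rd.x
def rot(z,x,sg=1):
    z=np.array(z)/np.linalg.norm(z);x=sg*np.array(x)/np.linalg.norm(x)
    return Ro.from_matrix(np.c_[x,np.cross(z,x),z]).as_rotvec()
W=Ro.from_euler('z',YAW)
R0,E0=np.hypot(.149,.037),np.arctan2(.037,.149)-np.radians(25)
H=np.array(slope(P,0,.1,0))
def handle(th):
    e=E0+th; return H+W.apply([-R0*np.cos(e),0,R0*np.sin(e)])
SH=-1
def hpose(th,back=0,ins=.010):
    f=np.radians(30+40*th/1.65); z=W.apply([np.cos(f),0,-np.sin(f)]); x=W.apply([np.sin(f),0,np.cos(f)])
    return handle(th)+z*(ins-back), rot(z,x,SH)
a=np.radians(25);N=W.apply([-np.sin(a),0,np.cos(a)])
SP=-1
def ppose(up=0,sg=None,ds=0):
    c=np.array(slope(P,P[4]+.06+ds,.1,-.026)); return c-N*.019+N*up, rot(-N,W.apply([0,1,0]),SP if sg is None else sg)
def dpose(up=0,sg=1):
    return np.array(dp(D,0,0,.079-.019+up)), rot([0,0,-1],[np.cos(D[2]),np.sin(D[2]),0],sg)
def st(): print("t",round(manip.current_t(),2),"F",np.array(manip.current_wrist_force()),"tcp",np.array(manip.current_tool_pos()),"gap",round(manip.current_finger_gap(),4))
E
python3 - <<'E'
import h;from h import *
print("H",H,"handle",handle(0),handle(1.65),"pick",ppose(),"disp",dpose())
for s in(1,-1):
    h.SH=s
    print(s,[inverse_kinematics(*hpose(t,b)) for t,b in((0,.1),(0,0),(.8,0),(1.65,0),(1.65,.1))])
    print([inverse_kinematics(*ppose(u,s)) for u in(0,.15)],[inverse_kinematics(*dpose(u,s)) for u in(0,.15)])
E
```

```text
H [ 0.664 -0.187  0.161] handle [ 0.513 -0.188  0.131] [ 0.647 -0.187  0.313] pick (array([ 0.606, -0.188,  0.084]), array([-1.983,  1.976, -0.438])) disp (array([0.622, 0.1  , 0.06 ]), array([ 3.13 , -0.272,  0.   ]))
1 [array([-0.913, -0.634,  2.345,  1.02 ,  0.938, -1.345]), array([-0.704, -0.248,  2.197,  1.196,  0.65 , -1.516]), array([-0.57 , -0.265,  1.81 ,  0.429,  1.016, -0.693]), array([-0.39 ,  0.219,  1.108,  0.132,  1.49 , -0.383]), array([-0.414,  0.158,  0.991,  0.14 ,  1.67 , -0.381])]
[array([-0.439,  0.176,  1.624,  0.224,  0.955, -2.107]), array([-0.498, -0.109,  1.634,  0.217,  1.236, -2.104])] [array([ 0.101,  0.456,  1.272, -0.   ,  1.413,  0.274]), array([ 0.101,  0.358,  1.094, -0.   ,  1.69 ,  0.274])]
-1 [array([-0.913, -0.634,  2.345,  1.02 ,  0.938,  1.797]), array([-0.704, -0.248,  2.197,  1.196,  0.65 ,  1.625]), array([-0.57 , -0.265,  1.81 ,  0.429,  1.016,  2.449]), array([-0.39 ,  0.219,  1.108,  0.132,  1.49 ,  2.759]), array([-0.414,  0.158,  0.991,  0.14 ,  1.67 ,  2.761])]
[array([-0.439,  0.176,  1.624,  0.224,  0.955,  1.034]), array([-0.498, -0.109,  1.634,  0.217,  1.236,  1.037])] [array([ 0.101,  0.456,  1.272, -0.   ,  1.413, -2.867]), array([ 0.101,  0.358,  1.094, -0.   ,  1.69 , -2.867])]
```

```bash
sed -i 's/^SH=-1/SH=1/' h.py; python3 - <<'E'
from h import *
import cv2
effector.gripper_to(.024)
manip.reach(*hpose(0,.07)); st()
p,o=hpose(0); manip.movel(p,o,rate=.1); st()
cv2.imwrite("pics/s1.png",imaging.camera("scene")["color"])
a=cv2.imread("pics/s1.png")[110:240,230:400];cv2.imwrite("pics/s1c.png",cv2.resize(a,None,fx=4,fy=4,interpolation=cv2.INTER_CUBIC))
E
```

```text
t 2.21 F [-0.434  0.386  0.111] tcp [ 0.462 -0.189  0.162] gap 0.0241
t 3.06 F [-0.014 -0.755  0.316] tcp [ 0.522 -0.188  0.126] gap 0.0241
```

View pics/s1c.png

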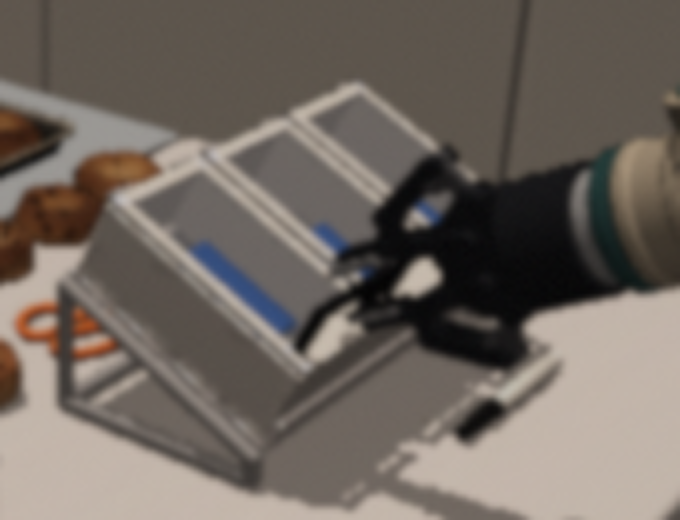

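Fingertips at (345,265) and (365,315) straddle the bar with no contact force. Next: tighten the cage and swing the lid open.

```bash
python3 - <<'E'
from h import *
import cv2
effector.gripper_to(.016); st()
for i,t in enumerate(np.linspace(0,1.65,12)[1:]):
    p,o=hpose(t); manip.movel(p,o,rate=.1)
    f=np.linalg.norm(manip.current_wrist_force())
    if i%3==0: st()
    if f>30: print("STOP",t);st();break
st()
c=np.hstack([imaging.camera("scene")["color"][60:260,200:400],imaging.camera("top")["color"][110:310,240:440]])
cv2.imwrite("pics/o1.png",cv2.resize(c,None,fx=2,fy=2,interpolation=cv2.INTER_CUBIC))
E
```

```text
t 3.36 F [-0.963 -0.383 -0.499] tcp [ 0.522 -0.188  0.127] gap 0.0157
t 3.73 F [-0.508 -0.534 -0.387] tcp [ 0.519 -0.188  0.149] gap 0.0162
t 4.86 F [0.376 0.33  0.051] tcp [ 0.53  -0.188  0.213] gap 0.0158
t 5.98 F [0.199 0.77  0.209] tcp [ 0.569 -0.188  0.267] gap 0.0157
t 7.11 F [-0.257 -0.6   -0.09 ] tcp [ 0.628 -0.187  0.299] gap 0.0159
t 7.48 F [-0.191 -0.221 -0.403] tcp [ 0.65  -0.187  0.303] gap 0.0165
```

View pics/o1.png

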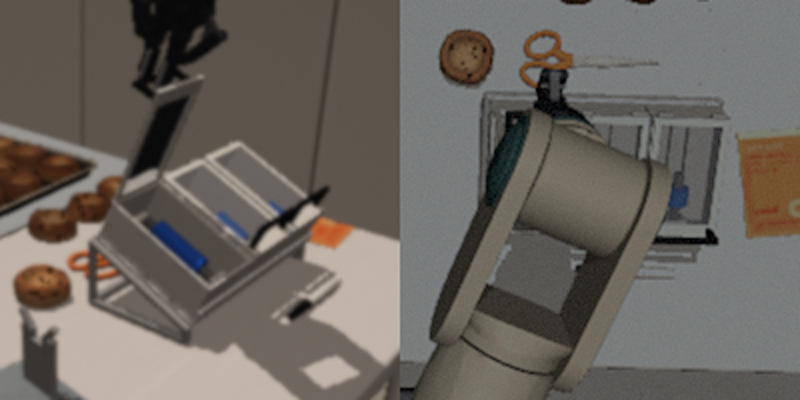

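Lid a stands open near vertical; the other lids are shut and the spindle lies in its place. Now the pick.

```bash
python3 - <<'E'
from h import *
import cv2
p,o=hpose(1.65,.09); manip.movel(p,o,rate=.2)
p,o=ppose(.15); manip.movel([.5,-.188,.38],o,rate=.2)
effector.gripper_to(.05)
manip.movel(p,o,rate=.2); st()
p,o=ppose(.03); manip.movel(p,o,rate=.15); st()
p,o=ppose(0.0); manip.movel(p,o,rate=.05); st()
effector.gripper_to(.02); st()
p,o=ppose(0.02); manip.movel(p,o,rate=.05); st()
c=np.hstack([imaging.camera("scene")["color"][60:260,200:400],imaging.camera("top")["color"][110:310,240:440]])
cv2.imwrite("pics/k1.png",cv2.resize(c,None,fx=2,fy=2,interpolation=cv2.INTER_CUBIC))
E
```

```text
t 11.31 F [-0.269 -0.008  1.019] tcp [ 0.542 -0.188  0.221] gap 0.05
t 12.26 F [0.03  0.158 0.365] tcp [ 0.593 -0.188  0.112] gap 0.0498
t 13.01 F [ 0.251 -0.413  0.086] tcp [ 0.606 -0.188  0.084] gap 0.05
t 13.32 F [-1.972 -4.87   2.171] tcp [ 0.606 -0.189  0.085] gap 0.028
t 13.88 F [ 0.379  0.17  -0.797] tcp [ 0.597 -0.187  0.102] gap 0.0283
```

View pics/k1.png

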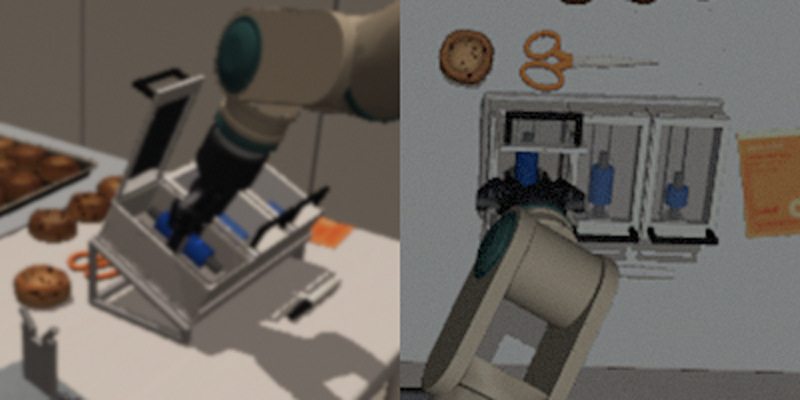

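Gripped (gap 28 mm) and about 1 N weight is carried. The spindle sits clear between the fingers. Carry it to hover above the dispenser and check.

```bash
python3 - <<'E'
from h import *
import cv2,pickle
p,o=ppose(.14); manip.movel(p,o,rate=.15)
manip.movel([.5,-.12,.28],o,rate=.25)
p,o=dpose(.12); manip.reach(p,o); st()
p,o=dpose(.05); manip.movel(p,o,rate=.1); manip.hold(.2); st()
C={n:imaging.camera(n) for n in("scene","top")}; pickle.dump(C,open("hov.pkl","wb"))
o=np.zeros((400,800,3),np.uint8)
o[:,:400]=cv2.resize(C["scene"]["color"][190:290,155:255],(400,400),interpolation=cv2.INTER_CUBIC)
o[:,400:]=cv2.resize(C["top"]["color"][130:230,145:245],(400,400),interpolation=cv2.INTER_CUBIC)
cv2.imwrite("pics/d1.png",cv2.convertScaleAbs(o,alpha=1.4))
E
```

```text
t 16.57 F [-0.424  0.609 -0.34 ] tcp [0.622 0.099 0.18 ] gap 0.0282
t 17.62 F [-0.512 -0.631 -1.503] tcp [0.622 0.1   0.111] gap 0.0283
```

View pics/d1.png

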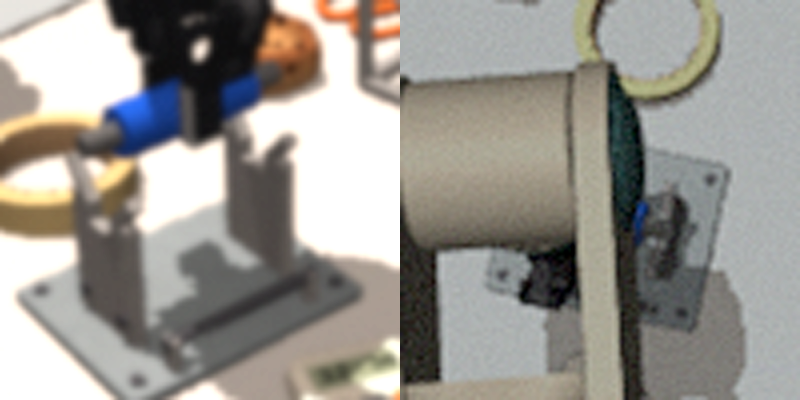

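```bash
python3 - <<'E'
from fit import *
f=lambda P:((proj("scene",P)[0]-[155,190]+.5)*4-.5).round(0)
for n,y in(("J+",.06),("B+",.04),("c",0),("B-",-.04),("J-",-.06)): print(n,f(dp(rd.x,0,y,.129)))
for k,P in(("notch+ out",(0,.052,.072)),("tipfar+",(.025,.052,.104)),("tipnear+",(-.025,.052,.104)),("notch- in",(0,-.044,.072)),("tipnear-",(-.025,-.044,.104))): print(k,f(dp(rd.x,*P)))
print("dpx per 10mm: y",f(dp(rd.x,0,.01,.129))-f(dp(rd.x,0,0,.129)),"x",f(dp(rd.x,.01,0,.129))-f(dp(rd.x,0,0,.129)),"z",f(dp(rd.x,0,0,.139))-f(dp(rd.x,0,0,.129)))
from h import manip;print(manip.current_tool_rot())
E
```

```text
J+ [ 80. 141.]
B+ [114. 127.]
c [181. 101.]
B- [244.  76.]
J- [275.  65.]
notch+ out [101. 231.]
tipfar+ [ 71. 157.]
tipnear+ [124. 200.]
notch- in [253. 165.]
tipnear- [280. 134.]
dpx per 10mm: y [-16.   7.] x [-11.  -7.] z [ -1. -17.]
[-3.13   0.272 -0.001]
```

Relative to the fit, the spindle (ends about (81,146) and (278,68)) and the arm edges are shifted by the same ~1 px. So it's aligned to ~2 mm, hanging maybe 2 mm low. Descending with force checks.

```bash
python3 - <<'E'
from h import *
import cv2
f0=np.array(manip.current_wrist_force())
for u in(.03,.02,.012,.008,.006,.004,.002,.001,0,-.001,-.002,-.003):
    p,o=dpose(u); manip.movel(p,o,rate=.05)
    f=np.mean([manip.current_wrist_force() for _ in range(3)],0)-f0
    print(u,f)
    if np.linalg.norm(f)>6: break
st()
C=imaging.camera("scene")["color"]
cv2.imwrite("pics/d2.png",cv2.convertScaleAbs(cv2.resize(C[190:290,155:255],(500,500),interpolation=cv2.INTER_CUBIC),alpha=1.4))
E
```

```text
0.03 [ 0.893 -0.429  0.61 ]
0.02 [ 1.137 -0.602  0.65 ]
0.012 [ 0.484  0.087 -0.638]
0.008 [ 0.788  0.44  -0.17 ]
0.006 [ 0.037  0.219 -0.449]
0.004 [-3.764 -0.707  8.484]
t 19.68 F [-4.118 -0.956  7.917] tcp [0.622 0.1   0.066] gap 0.0282
```

View pics/d2.png

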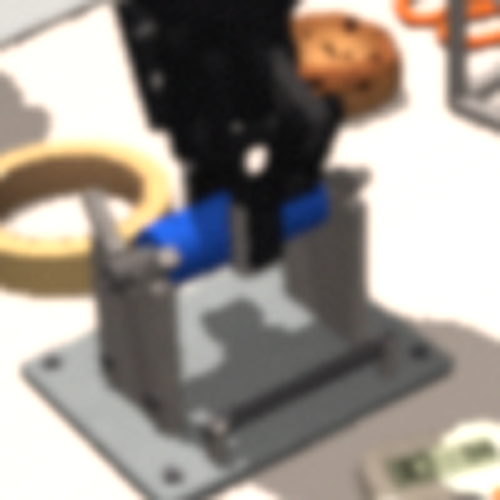

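Contact at +4 mm pushes toward −x, so the journal is likely on the +x side of the flare. Shifting toward −x and descending again.

```bash
python3 - <<'E'
from h import *
ex=np.array([np.cos(D[2]),np.sin(D[2]),0])
p,o=dpose(.008); manip.movel(p,o,rate=.05); manip.hold(.1)
f0=np.mean([manip.current_wrist_force() for _ in range(5)],0); print(f0)
for dx in(.0015,.003):
  p,o=dpose(.007); manip.movel(p-ex*dx,o,rate=.05)
  for u in(.005,.004,.003,.002,.001,0,-.001,-.002,-.003):
    p,o=dpose(u); manip.movel(p-ex*dx,o,rate=.05); manip.hold(.05)
    f=np.mean([manip.current_wrist_force() for _ in range(3)],0)-f0
    print(dx,u,f)
    if np.linalg.norm(f)>6: break
  if u<.002: break
st()
E
```

```text
[ 0.404  0.585 -0.647]
0.0015 0.005 [-0.609 -1.335  4.962]
0.0015 0.004 [-3.404 -1.303  9.768]
0.003 0.005 [ 6.409 -1.623  0.869]
t 21.48 F [ 6.813 -1.039  0.222] tcp [0.62  0.101 0.066] gap 0.0279
```

Laterally it's now bracketed (walls both sides, ±2 mm). The vertical contact at u≈5 mm agrees with the 28 mm gap, which means it's held 5 mm off centre. So it's on the notch floor; release centred and look.

```bash
python3 - <<'E'
from h import *
import cv2
ex=np.array([np.cos(D[2]),np.sin(D[2]),0])
p,o=dpose(.005); manip.movel(p-ex*.0017,o,rate=.05); st()
effector.gripper_to(.05); st()
p,o=dpose(.13); manip.movel(p-ex*.0017,o,rate=.15)
p2,o2=hpose(1.65,.09)
manip.movel([.48,-.1,.38],o,rate=.3); st()
C={n:imaging.camera(n)["color"] for n in("scene","top")}
o=np.zeros((400,800,3),np.uint8)
o[:,:400]=cv2.resize(C["scene"][190:290,155:255],(400,400),interpolation=cv2.INTER_CUBIC)
o[:,400:]=cv2.resize(C["top"][130:230,145:245],(400,400),interpolation=cv2.INTER_CUBIC)
cv2.imwrite("pics/d3.png",cv2.convertScaleAbs(o,alpha=1.4))
E
```

```text
t 21.73 F [ 0.269 -1.07   5.674] tcp [0.621 0.1   0.066] gap 0.0276
t 22.07 F [ 0.961  0.11  -0.806] tcp [0.62  0.101 0.064] gap 0.05
t 24.24 F [-0.237  0.297  0.017] tcp [ 0.48  -0.099  0.378] gap 0.0497
```

View pics/d3.png

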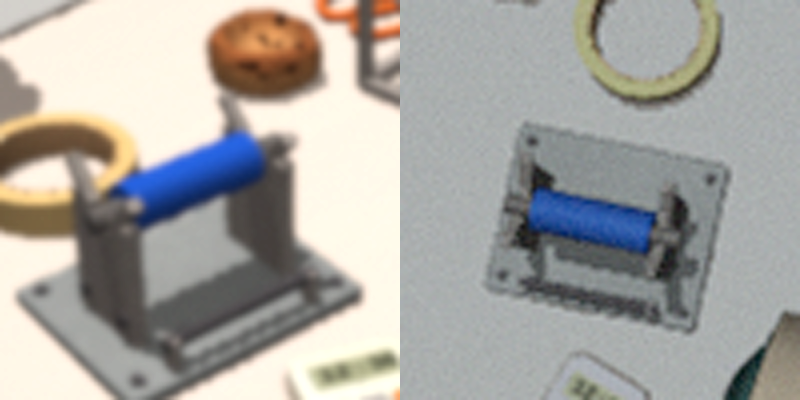

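Spindle lies in both notches: in the scene crop it runs from (95,210) to (290,143), and the top view shows it parallel to the base. Now shut the lid by reversing the arc.

```bash
python3 - <<'E'
from h import *
import cv2
from fit import proj,dp,rd
print("seat ends pred",[((proj("scene",dp(rd.x,0,y,.079))[0]-[155,190]+.5)*4).round(0) for y in(.06,-.06)])
effector.gripper_to(.026)
manip.reach(*hpose(1.65,.09)); st()
p,o=hpose(1.65); manip.movel(p,o,rate=.1); st()
effector.gripper_to(.016); st()
for i,t in enumerate(np.linspace(1.65,0,12)[1:]):
    p,o=hpose(t); manip.movel(p,o,rate=.1)
    if i%3==0: st()
    if np.linalg.norm(manip.current_wrist_force())>30: print("STOP",t);break
st()
for t in(-.02,-.035,-.05,-.06,-.07):
    p,o=hpose(t); manip.movel(p,o,rate=.03); manip.hold(.05); print(t,np.array(manip.current_wrist_force()))
    if np.linalg.norm(manip.current_wrist_force())>12: break
E
```

```text
seat ends pred [array([ 87., 226.]), array([277., 144.])]
t 25.38 F [0.118 0.093 0.251] tcp [ 0.619 -0.187  0.388] gap 0.0257
t 26.43 F [-0.577 -0.021  0.73 ] tcp [ 0.65  -0.188  0.305] gap 0.0258
t 26.69 F [ 0.077 -0.559  0.326] tcp [ 0.65  -0.187  0.304] gap 0.0164
t 27.07 F [ 0.821  0.012 -0.562] tcp [ 0.628 -0.188  0.3  ] gap 0.0162
t 28.19 F [ 0.114 -0.391  0.492] tcp [ 0.57  -0.188  0.269] gap 0.0163
t 29.32 F [ 0.625 -0.056  0.052] tcp [ 0.531 -0.188  0.215] gap 0.016
t 30.44 F [0.644 0.026 0.668] tcp [ 0.52  -0.188  0.15 ] gap 0.0161
t 30.82 F [-0.19  -0.023  0.672] tcp [ 0.523 -0.188  0.127] gap 0.0163
-0.02 [1.552 0.722 1.671]
-0.035 [2.208 0.62  0.743]
-0.05 [3.535 0.08  2.701]
-0.06 [0.945 0.338 6.902]
-0.07 [0.627 0.886 9.578]
```

Shutting force rises to 9.6 N against the frame, so it's shut. The seat check shows the +y end maybe a few mm high, so I'll retract and fit the barrel silhouette in both cameras.

```bash
cat > bar.py <<'E'
from fit import *
from scipy.spatial import ConvexHull
def mask(im,roi):
    x,y,w,h=roi;b,g,rr=[im[...,i].astype(float) for i in range(3)]
    m=((b>1.5*rr)&(b>rr+20)).astype(np.uint8);k=np.zeros_like(m);k[y:y+h,x:x+w]=m[y:y+h,x:x+w]
    n,l,s,_=cv2.connectedComponentsWithStats(k);return l==1+np.argmax(s[1:,4])
def hull(n,v,L=.08):
    c=v[:3];u=np.array([-np.sin(v[3])*np.cos(v[4]),np.cos(v[3])*np.cos(v[4]),np.sin(v[4])])
    e1=np.cross(u,[0,0,1]);e1/=np.linalg.norm(e1);e2=np.cross(u,e1);t=np.linspace(0,2*np.pi,40)[:,None]
    q=proj(n,np.vstack([c+s*u*L/2+.015*(np.cos(t)*e1+np.sin(t)*e2) for s in(-1,1)]))
    return cv2.convexHull(q.astype(np.float32)).reshape(-1,2)
def soft(n,v,K=8):
    h=hull(n,v); m=np.zeros((384*K,512*K),np.uint8)
    cv2.fillPoly(m,[np.round((h+.5)*K).astype(int)],255)
    return cv2.GaussianBlur(cv2.resize(m,(512,384),interpolation=cv2.INTER_AREA).astype(float)/255,(0,0),1)
def fitbar(ims,rois,v0,cams=("scene","top")):
    M={n:cv2.GaussianBlur(mask(ims[n],rois[n]).astype(float),(0,0),1) for n in cams}
    def cut(n,a): x,y,w,h=rois[n];return a[y:y+h,x:x+w]
    f=lambda w:np.concatenate([cut(n,soft(n,w*.001*np.array([1,1,1,10,10]))-M[n]).ravel() for n in cams])
    k=least_squares(f,np.array(v0)/.001/np.array([1,1,1,10,10]),diff_step=.01,x_scale=1) if 0 else None
    from scipy.optimize import minimize
    best=minimize(lambda d:(f(np.array(v0)*1000/np.array([1,1,1,10,10])+d)**2).sum(),np.zeros(5),method="Nelder-Mead",options=dict(initial_simplex=np.vstack([np.zeros(5),5*np.eye(5)]),maxiter=400))
    return np.array(v0)+best.x*.001*np.array([1,1,1,10,10]),best.fun,{n:int(M[n].sum()) for n in cams}
E
python3 - <<'E'
from h import *
import pickle,cv2
effector.gripper_to(.026); st()
p,o=hpose(-.07,.07); manip.movel(p,o,rate=.15)
manip.movej([-1.277,.052,1.401,0,1.689,-.07]); st()
C={n:imaging.camera(n) for n in("scene","top")}; pickle.dump(C,open("fin.pkl","wb"))
from bar import *
ims={n:C[n]["color"] for n in C}
v0=[rd.x[0],rd.x[1],.079,rd.x[2],0]
R={"scene":(165,215,70,50),"top":(165,160,60,50)}
print("pred",np.array(v0))
print("both",fitbar(ims,R,v0));
E
```

```text
t 32.58 F [ 0.203 -0.538 -0.105] tcp [ 0.524 -0.188  0.115] gap 0.026
t 34.71 F [0.123 1.335 0.611] tcp [ 0.188 -0.49   0.23 ] gap 0.0259
pred [ 0.622  0.1    0.079 -0.173  0.   ]Traceback (most recent call last):
  File "<stdin>", line 12, in <module>
  File "bar.py", line 17, in fitbar
    M={n:cv2.GaussianBlur(mask(ims[n],rois[n]).astype(float),(0,0),1) for n in cams}
                          ~~~~^^^^^^^^^^^^^^^^
  File "bar.py", line 6, in mask
    n,l,s,_=cv2.connectedComponentsWithStats(k);return l==1+np.argmax(s[1:,4])
                                                            ~~~~~~~~~^^^^^^^^^
    return _wrapfunc(a, 'argmax', axis=axis, out=out, **kwds)
    return bound(*args, **kwds)
ValueError: attempt to get argmax of an empty sequence
```

```bash
sed -i '/k=least_squares/d' bar.py; python3 - <<'E'
from bar import *
F=pickle.load(open("fin.pkl","rb"));ims={n:F[n]["color"] for n in F}
v0=[rd.x[0],rd.x[1],.079,rd.x[2],0]
R={"scene":(165,215,70,50),"top":(165,160,60,50)}
for n in R: print(n,mask(ims[n],R[n]).sum(),(soft(n,np.array(v0))).sum())
print("pred",np.array(v0));print(fitbar(ims,R,v0))
# sanity: same method on the initial shot is hidden by lid; re-report fit start offsets
E
```

```text
scene 449 566.6784313725491
top 335 360.11372549019615
pred [ 0.6219  0.1002  0.079  -0.1733  0.    ]
(array([ 0.6191,  0.0996,  0.0821, -0.1755,  0.0227]), np.float64(57.57521318981933), {'scene': 449, 'top': 335})
```

```bash
python3 - <<'E'
from bar import *
F=pickle.load(open("fin.pkl","rb"))
o=np.zeros((600,800,3),np.uint8)
def tile(n,x,y,w,h,s,r0,c0,al=1.4):
    a=cv2.resize(cv2.convertScaleAbs(F[n]["color"][y:y+h,x:x+w],alpha=al),None,fx=s,fy=s,interpolation=cv2.INTER_CUBIC);o[r0:r0+h*s,c0:c0+w*s]=a
    return lambda P,col=(0,0,255):cv2.polylines(o,[np.round((P+.5-[x,y])*s+[c0,r0]).astype(int)],True,col,1)
tile("scene",168,212,64,60,6,0,0,1.1)
d=tile("scene",168,212,64,60,6,0,400,1.1)
q=np.array([.6195,.0998,-.1745])
d(hull("scene",[q[0],q[1],.079,q[2],0]),(0,255,255))
for y in(.06,-.06):
    t=np.linspace(0,6.28,20);d(proj("scene",[dp(q,.007*np.cos(u),y,.079+.007*np.sin(u)) for u in t]),(0,255,0))
for y in(.052,-.044): d(proj("scene",[dp(q,x,y,z) for x,z in((-.028,.01),(-.028,.104),(-.025,.104),(-.009,.085),(-.009,.072),(.009,.072),(.009,.085),(.025,.104),(.028,.104),(.028,.01))]))
tile("top",166,160,60,58,4,365,0)
tile("scene",235,125,135,78,3,365,260)
tile("top",310,160,30,70,3,365,680)
cv2.imwrite("pics/fin.png",o)
E
```

```text
(no output)
```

View pics/fin.png

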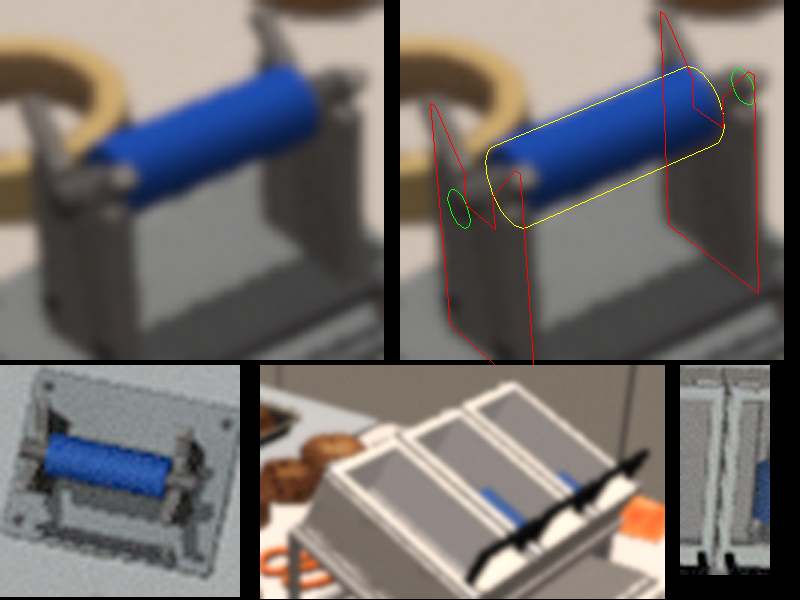

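Lid a is shut flush like its neighbours (bottom middle), and their spindles haven't moved. The barrel's edge slopes match the level overlay. I'm out of pictures, so I'll confirm seat height and level by touching the barrel top lightly at both ends; a seated top should be at z≈94 mm.

```bash
python3 - <<'E'
from h import *
effector.gripper_to(0)
o=dpose()[1]
manip.reach(dp(D,-.0017,.025,.16),o)
for y in(.025,-.025):
    p=np.array(dp(D,-.0017,y,.106)); manip.movel(p,o,rate=.15); manip.hold(.15)
    f0=np.mean([manip.current_wrist_force() for _ in range(5)],0)
    for z in np.arange(.102,.0875,-.001):
        p[2]=z; manip.movel(p,o,rate=.03)
        f=np.mean([manip.current_wrist_force() for _ in range(4)],0)-f0
        if f[2]>3.5: break
    print(y,round(z,4),f,manip.current_tool_pos()[2])
    p[2]=.12; manip.movel(p,o,rate=.15)
st()
E
```

```text
0.025 0.093 [-0.335  0.729  4.153] 0.09387849269009903
-0.025 0.093 [-0.404  0.042  4.229] 0.09387011720623854
t 44.89 F [-0.485  1.472  0.276] tcp [0.616 0.076 0.12 ] gap 0.0002
```

The barrel top is at 93.9 mm at both ends, so the spindle is fully seated and level. Retract and compare the stand region with the start image before handing in.

```bash
python3 - <<'E'
from h import *
import pickle,cv2
o=dpose()[1]; manip.movel(dp(D,0,-.025,.22),o,rate=.2)
manip.movej([-1.277,.052,1.401,0,1.689,-.07])
for n,rois in(("top",{"lid a":(283,160,40,75),"lids b,c":(323,160,90,75),"timer":(175,215,35,38),"tape":(185,115,45,42),"marker":(325,238,60,16),"scissors":(298,120,75,38),"cake":(257,122,32,32)}),("scene",{"lid a":(305,190,20,20),"lids b,c":(300,130,70,50)})):
    c=imaging.camera(n)["color"];b=pickle.load(open(f"{n}0.pkl","rb"))["color"]
    d=cv2.absdiff(cv2.GaussianBlur(c,(0,0),1),cv2.GaussianBlur(b,(0,0),1)).max(2)
    print(n,{k:(int(d[y:y+h,x:x+w].max()),round(float(d[y:y+h,x:x+w].mean()),1)) for k,(x,y,w,h) in rois.items()})
manip.hold(.3);st();manip.sign_off()
E
```

```text
top {'lid a': (60, 7.8), 'lids b,c': (7, 1.1), 'timer': (3, 0.9), 'tape': (3, 0.9), 'marker': (6, 1.0), 'scissors': (3, 1.0), 'cake': (4, 1.1)}
scene {'lid a': (9, 1.0), 'lids b,c': (2, 1.0)}
t 48.47 F [-0.557 -0.743 -0.668] tcp [ 0.187 -0.49   0.231] gap -0.0003
the job is handed in; nothing more can be done
```

The 120 mm spindle now lies level in the dispenser's two notches. Its lid is shut again, and I handed the job in at 48.5 s. I opened only that lid, the one nearest the dispenser.

**Last checks**
- **Spindle:** a light touch found the barrel top at 93.9 mm at both ends, against 94 mm expected for a fully seated spindle.
- **Lid:** I pressed it shut until the force reached 9.6 N. The front edge of the lid then matched the starting picture.
- **Everything else:** the other two lids and their spindles, the timer, tape, marker, scissors and cake match the starting pictures to within noise. In the top view the only changed area is the now-empty compartment.

**What disagreed**
- The spindle first touched the notch about 4 mm early and off to one side. I shifted it 1.7 mm before letting go.
- A camera fit afterwards put the spindle about 3 mm high and tilted 1.3 degrees. The dispenser arm hid part of it, and the touch check did not bear this out.
- The grip closed to 28 mm on the 30 mm barrel, so it was held about 5 mm off centre. It did not slip.

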